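# Slide the blank carrier under the leaf spring of the loading fixture

## Task

With the fingertips, press the grey carrier plate down hard on its sprung bed, keep it pressed while you push it along the channel so that its front end passes under the leaf spring, and slide it fully home against the end stop, then let go and leave it held down there by the spring. Never grip and lift the carrier out of the channel, do not pry the spring up with the fingers, and leave the other things on the bench where they are.

Things in the scene. Friction and masses are not known exactly. Their poses are not given: they have to be found in the camera images.
- fixture: Loading fixture fixed to the bench: a straight channel between two aluminium rails (tops 30 mm above the bench, 63 mm apart inside, 87 outside). Origin: on the bench plane under the channel; x runs along the channel in the direction to slide, y left, z up. Open at the rear (x = -140 mm); the end stop's face is at x = +110 mm. The carrier is home when its origin is at x = +40 mm in this frame.
- bed (a joint): White bed, the channel's floor (60 mm wide, fixture x = -139 to +108 mm), stays level on springs: 0 = up (top 26 mm above the bench), 0.010 m = down on its hard stop (top 16 mm). The springs push up with 11 N when up, 19 N when down: with the carrier on it, 12 to 15 N on the carrier's top hold it fully down; sliding it then takes about 4 to 10 N.
- leaf: Steel leaf spring 30 mm wide; origin at its hinge under the bridge (fixture x = 105 mm, 46 mm up). It slopes down towards -x to a rubbing edge at fixture x = 58 mm (underside 31 mm up), then turns up in a short lip. It yields only upwards: 6 N, plus about 2 N per mm. With the bed up, the carrier's front hits the lip's end and stops; pressed 7 mm or more down it slips under easily.
- leaf_lip (a point): Tip of the spring's upturned lip at rest (fixture x = 46 mm, y = 0, 38 mm above the bench): the first part of the spring the carrier meets. Behind it, over the end stop, stands the grey bridge that holds the spring: fixture x = 101 to 125 mm, 87 mm wide, top 62 mm above the bench.
- carrier: Grey plastic plate 140 mm long (x), 60 wide (y), 16 thick, about 0.35 kg, loose on the bed between the rails, 1.5 mm play each side. Origin: centre of its underside; x points along the channel to its front end, which has four flush steel strips and a rounded edge; z up. At the start its underside is 26 mm and its top 42 mm above the bench; pressed fully down, its top is at 32 mm.
- press_area (a point): Point on the carrier's top face (carrier x = -42 mm, y = 0, z = 16 mm), where to press: the bare flat rear part, x = -70 to -20 mm. In front of it a ridge across the full width (x = -20 to -12 mm, 10 mm high) lets the fingertips push forward against its rear face.
- brush: Bystander: bench brush with a green handle, lying on the bench; origin centre of its underside.
- bottle: Bystander: blue bottle with a black cap, 48 mm in diameter, 90 mm high; origin centre of its underside.
- carton: Bystander: white carton 110 x 150 x 70 mm; origin centre of its underside.
- collar: Bystander: steel collar 36 mm in diameter, 22 mm high; origin centre of its underside.
Things that resemble listed ones, but are neither listed nor needed, are in the scene too. Leave any orange look-alike of the carrier alone.

How it is judged:
On the way, in this order (a step that is already met when the one before it is completed fails the run):
1. the carrier is pressed down on the sprung bed (bed at least 4 mm down) while its front end is still outside the leaf spring (value of joint bed above 0.004 m and contact force between the fingers and carrier above 3 N and x of carrier in the frame of fixture below -0.018 m), for 0.1 s.
2. the carrier is slid home under the spring (x of carrier in the frame of fixture above 0.036 m and z of carrier in the frame of fixture below 0.0215 m), for 0.1 s.
At the end, for the whole second after the job is handed in: The carrier is within 4 mm of the end stop (origin beyond x = 36 mm in the fixture frame), flat within 0.06 rad, its underside less than 21.5 mm above the bench, the leaf spring bearing on it with over 2 N, at rest (all of step 2 and angle between carrier's own z axis and vertical below 0.06 rad and contact force between leaf and carrier above 2 N and linear speed of carrier below 0.01 m/s); the robot touches nothing.
It fails at once if the carrier is lifted more than 7 mm above its starting height or tipped more than 0.25 rad (z of carrier in the frame of fixture above 0.033 m or angle between carrier's own z axis and vertical above 0.25 rad).
It fails at once if the fingers push on the leaf spring with more than 3 N (contact force between the fingers and leaf above 3 N).
It fails at once if a bystander is moved more than 20 mm (distance of any of brush, bottle, carton, collar from where it was at the start of the episode above 0.02 m).
It also fails if it takes over 38 s, if anything falls off the work surface, if the arm or the gripper's body presses on something with over 40 N, if the wrist force passes 120 N, or if a joint passes its speed limit or range.

## Robot

A 6-joint arm with a two-finger parallel gripper is mounted at the origin on the work surface. World frame = base frame: x ahead of the robot, y to its left, z up, the work surface at z = 0. Lengths are in m, angles in rad, forces in N, time in s.
With the tool pointing down it reaches from about 0.25 to 0.775 m from the base axis. Payload 4 kg.
Tool frame: the origin (TCP) lies midway between the tips of the shut fingers; the grasp point (between the pads) lies 19 mm behind it; z points along the fingers, y is the line along which they close (so a half turn about z gives the same grasp; the last joint's range is limited). The gripper opens to 94 mm and grips with 3 to 60 N. Pads are 16 mm wide; open, the fingers measure 119 mm over their backs; the gripper's body (75 mm by 177 mm) begins 78 mm behind the grasp point.
Start: joints at [-1.329, 0.087, 1.371, -0, 1.684, -0.103], TCP at [0.186, -0.518, 0.206] pointing down, gripper open.
Joint ranges: [-3.1, 3.1], [-0.76, 2.03], [0.27, 2.55], [-1.08, 4.22], [0.17, 2.65], [-2.57, 2.57]. Speed limits (rad/s): [2.79, 2.79, 3.14, 3.14, 3.14, 3.14].

## Interface

Orientations are given as [roll, pitch, yaw] about the fixed x, y, z axes, in that order (R = Rz(yaw) Ry(pitch) Rx(roll)).
In Python, from bench import get_obs, snapshot, close_job gives the robot as it stands. The module is installed in compiled form; this text tells all that it offers.
- The arm moves only by the tool drive_tool, never from a script. Its argument "commands" is a list of rows, each a list of 6 numbers: the shift along the tool's x, y, z in units of 0.04 m (1.0 is 0.04 m), then the turn, a rotation vector about the tool's x, y, z in units of 0.1 rad (1.0 is 0.1 rad). In form: [[dx, dy, dz, wx, wy, wz], ...]. A call has 1 to 20 rows; each row shifts and turns the commanded pose from where the row before left it, along the tool's axes as they then stand; what a row does not reach is not made up. A row lasts 1/8 s, in which the tool goes at most 62.5 mm and 10.7 degrees, less where a joint would pass 70% of its speed; a pose out of reach is approached as far as the arm can. A call with a number of a shift or a turn outside -1 to 1 is refused whole. A call with a gripper value outside its range is refused whole. "gripper" is the closure, from 0 (fully open) to 1 (shut), set as the call begins (left out, the last holds). The fingers move at their own pace and stop on an object; the grip force is fixed at half the most. Time passes only in rows, so rows that do not move let the fingers close. It gives the time, the measured TCP pose, the force, the opening and the grip force at its end, in the units of the state.
- get_obs(): the state, without advancing time (a new reading comes with each control period).
- snapshot(name): name is "side" or "top"; returns a dict with "image" (480x640x3 uint8, blue, green, red), "range_z" (480x640 float32, m along the optical axis (not along the pixel's ray), 0 where there is no reading), "fx", "fy", "cx", "cy" (pixels), "k1" (the pictures are not rectified: a ray, as slopes to the right and down, at radius r is drawn at 1 + k1 r^2 times it, then the intrinsics apply), "rvec" (rotation vector, rad) and "tvec" (3), from world to camera coordinates, as OpenCV has them. Camera axes: x right, y down, z forward; pixel columns grow to the right and rows downward; lengths in m; the calibration is good to about 2 mm. A picture is of the moment at which its call begins.
- close_job(): hands the job in; it is judged then, once.
The state is a dict: "time": time; "joint_positions": joint angles; "qvel": joint speeds; "joint_torque": joint torques, N m; "tool_pos": TCP position; "ee_rot": TCP orientation; "wrist_force": force on the tool from outside, world axes, zero at the start; "wrist_torque": the same for the moment, N m; "width": finger opening in m; "finger_force": force on a finger pad.
Only numpy, scipy, OpenCV 4.12 (cv2) and the standard library are available. Lean on these libraries where they do the work, as an engineer would, in place of code of your own. Each camera call takes 0.05 s, during which the arm holds its last target. There are 200 camera calls.

## Working session

There is one attempt and no reset: what is moved stays moved. The work goes in short steps, Python scripts to look and compute and a tool call to move; the robot and the scene stay as the last step left them, time stands still between calls to the robot, and variables do not carry over. Pictures are saved under pics/ and viewed, at most 10 in all, crops included, and the job is handed in when it is done.

Besides the shell and the picture viewer there is one more tool, called after "Request:" by a JSON object that holds its "name" and its "arguments", one argument or row to a line. drive_tool: Moves the arm, as the interface text tells. Its arguments: {"type":"object","properties":{"commands":{"type":"array"},"gripper":{"type":"number"}},"required":["commands"]}

```bash
mkdir -p pics; cat > h.py <<'E'
import numpy as np, cv2
from bench import get_obs, snapshot, close_job
def ray(s,uv,z):
    R=cv2.Rodrigues(np.array(s["rvec"],float))[0];t=np.array(s["tvec"],float).ravel()
    out=[]
    for u,v in np.atleast_2d(uv):
        d=np.array([(u-s["cx"])/s["fx"],(v-s["cy"])/s["fy"]]);x=d.copy()
        for _ in range(20): x=d/(1+s["k1"]*(x@x))
        w=R.T@np.array([*x,1]);c=-R.T@t
        out.append(c+w*(z-c[2])/w[2])
    return np.array(out)
def xyz(s):
    R=cv2.Rodrigues(np.array(s["rvec"],float))[0];t=np.array(s["tvec"],float).ravel()
    v,u=np.mgrid[:480,:640];d=np.stack([(u-s["cx"])/s["fx"],(v-s["cy"])/s["fy"]],-1);x=d.copy()
    for _ in range(20): x=d/(1+s["k1"]*(x**2).sum(-1,keepdims=True))
    z=s["range_z"][...,None];P=np.concatenate([x*z,z],-1)
    return (P-t)@R
E
python3 - <<'E'
from h import *
for n in("top","side"):
    s=snapshot(n);cv2.imwrite(f"pics/{n}0.png",s["image"])
    R=cv2.Rodrigues(np.array(s["rvec"],float))[0];print(n,-R.T@np.array(s["tvec"]).ravel())
    np.save(n+"0.npy",s,allow_pickle=True)
print(get_obs())
E
```

```text
top [0.44228436 0.03457018 1.04037398]
side [ 0.44850689 -0.3738294   0.53601276]
{'time': 0.1, 'joint_positions': array([-1.32908427e+00,  8.78995437e-02,  1.37208348e+00,  2.97285924e-07,
        1.68364536e+00, -1.03101807e-01]), 'qvel': array([-0.00049033, -0.0033336 , -0.00236781, -0.00121517,  0.00019166,
       -0.00080027]), 'joint_torque': array([ 1.26185252e-03, -3.41251588e+01, -3.03302836e+01,  7.20754266e-02,
        3.04628082e-02, -9.41072381e-05]), 'tool_pos': array([ 0.18578527, -0.51713564,  0.20442113]), 'ee_rot': array([-3.13956776e+00, -2.09810335e-04,  3.44813682e-01]), 'wrist_force': array([-0.81005818, -0.32028849,  0.45452598]), 'wrist_torque': array([-0.00191239, -0.00661043,  0.04274821]), 'finger_force': 0.0, 'width': 0.09418339002120951}
```

View pics/top0.png

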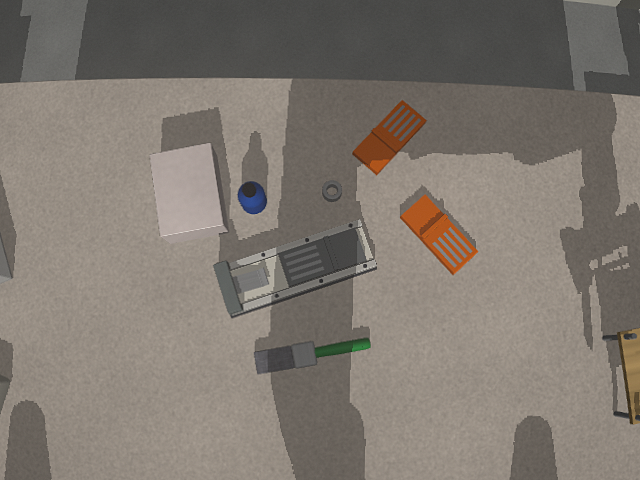

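View pics/side0.png

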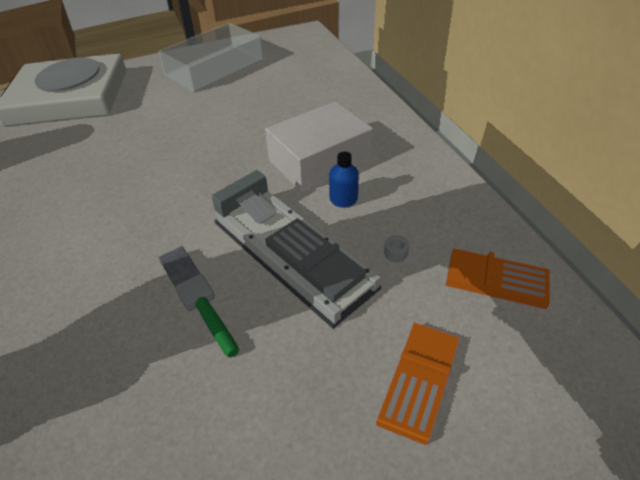

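The top view shows the fixture at about (297,268), with the bridge at its left end (228,288). The grey carrier lies on it at (322,256), with the front strips at (305,262), the ridge at about (330,253) and the bare rear at (348,247). The possible confusions are the orange look-alikes at (390,137) and (438,233), so I choose the grey one in the channel. In the side view the bridge is at (240,192) and the carrier at (320,255).

```bash
python3 - <<'E'
from h import *
s=np.load("top0.npy",allow_pickle=True).item()
P=xyz(s);Z=P[...,2]
np.set_printoptions(precision=4,suppress=True)
roi=np.zeros((480,640),bool);roi[215:325,205:385]=1
ok=roi&(s["range_z"]>0)
def rect(m,z,name):
    m=cv2.morphologyEx((m*255).astype(np.uint8),cv2.MORPH_OPEN,np.ones((3,3)))
    n,l,st,c=cv2.connectedComponentsWithStats(m);k=1+st[1:,4].argmax()
    pts=np.argwhere(l==k)[:,::-1]
    w=ray(s,pts,z)[:,:2].astype(np.float32)
    r=cv2.minAreaRect(w*1000);print(name,len(pts),r,"medz",np.median(Z[l==k]))
rect(ok&(Z>.055)&(Z<.07),.062,"bridge")
rect(ok&(Z>.037)&(Z<.047),.042,"carrier")
rect(ok&(Z>.047)&(Z<.056),.052,"ridge")
rect(ok&(Z>.02)&(Z<.07),.030,"all")
print("bench z",np.median(Z[380:470,100:250]))
px=[(228,288),(305,262),(347,247),(370,250),(252,198),(332,190),(300,355),(188,190)]
for u,v in px: print((u,v),P[v,u])
img=cv2.resize(s["image"][215:325,205:385],None,fx=4.4,fy=4.4,interpolation=cv2.INTER_CUBIC);cv2.imwrite("pics/crop0.png",img)
E
```

```text
bridge 750 ((541.2163696289062, 185.56239318847656), (87.15145874023438, 24.474605560302734), 19.97825813293457) medz 0.06030112036852604
carrier 1605 ((589.0968627929688, 56.48744583129883), (60.21721267700195, 81.99964904785156), 20.051124572753906) medz 0.04067974870937448
ridge 138 ((600.0205078125, 13.045085906982422), (50.61332702636719, 8.022388458251953), 19.323034286499023) medz 0.05031649410109268
all 7657 ((584.0444946289062, 75.91769409179688), (93.7854232788086, 267.6947021484375), 19.9566707611084) medz 0.037447642991721763
bench z -0.0013171417788159384
(228, 288) [0.539  0.1838 0.0637]
(305, 262) [0.5889 0.0577 0.0405]
(347, 247) [ 0.6165 -0.0134  0.0403]
(370, 250) [ 0.6143 -0.054   0.0275]
(252, 198) [0.6931 0.15   0.0647]
(332, 190) [0.7267 0.0132 0.0037]
(300, 355) [0.4317 0.0628 0.0185]
(188, 190) [0.7048 0.2606 0.0668]
```

View pics/crop0.png

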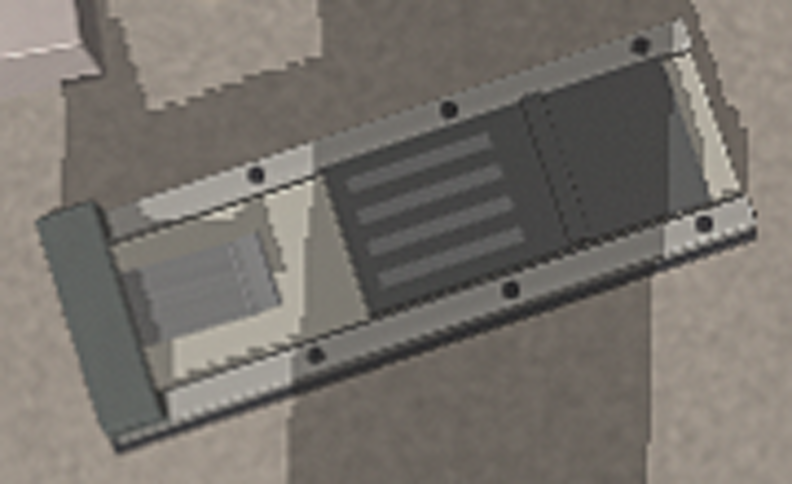

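The crop confirms the grey carrier: four strips at (440,215), ridge at (555,170), bare rear at (620,140), bridge at (100,320) and leaf at (210,285). Measured sizes match the description: bridge 87x24 mm, carrier front part 60x82 mm, ridge 8 mm.

- **Fixture:** yaw 110°, origin (0.580, 0.079).
- **Carrier:** x about -53.5 mm.
- **TCP target:** fixture x = -90 mm, which is world (0.611, -0.005).

Going above it now.

Request:
{"name": "drive_tool", "arguments": {
  "commands": [
    [0.9,-0.53,0,0,0,0],
    [0.9,-0.53,0,0,0,0],
    [0.9,-0.53,0,0,0,0],
    [0.9,-0.53,0,0,0,0],
    [0.9,-0.53,0,0,0,0],
    [0.9,-0.53,0,0,0,0],
    [0.9,-0.53,0,0,0,0],
    [0.9,-0.53,0,0,0,0],
    [0.9,-0.53,0,0,0,0],
    [0.9,-0.53,0,0,0,0],
    [0.9,-0.53,0,0,0,0],
    [0.9,-0.53,0,0,0,0],
    [0.9,-0.53,0,0,0,0],
    [0.9,-0.53,0,0,0,0],
    [0.9,-0.53,0,0,0,0],
    [0.8,-0.5,0,0,0,0]
  ],
  "gripper": 1
}}

```text
time: 2.1
tool_pos: [0.6105, -0.0049, 0.2046]
ee_rot: [-3.141, 0.001, 0.345]
wrist_force: [0.6, -0.5, 1.1]
width: 0.0006
finger_force: 0.0
```

Request:
{"name": "drive_tool", "arguments": {
  "commands": [
    [0,0,0,0,0,-1],
    [0,0,0,0,0,-1],
    [0,0,0,0,0,-1],
    [0,0,0,0,0,-1],
    [0,0,0,0,0,-1],
    [0,0,0,0,0,-1],
    [0,0,0,0,0,-1],
    [0,0,0,0,0,-1],
    [0,0,0,0,0,-1],
    [0,0,0,0,0,-1],
    [0,0,0,0,0,-1],
    [0,0,0,0,0,-1],
    [0,0,0,0,0,-1],
    [0,0,0,0,0,-1],
    [0,0,0,0,0,-1],
    [0,0,0,0,0,-0.7],
    [0,0,0,0,0,0],
    [0,0,0,0,0,0]
  ]
}}

```text
time: 4.35
tool_pos: [0.6099, -0.0062, 0.2051]
ee_rot: [-3.141, -0.0, 1.914]
wrist_force: [-0.5, 1.2, -0.2]
width: 0.0007
finger_force: 0.0
```

Request:
{"name": "drive_tool", "arguments": {
  "commands": [
    [0,0,0.8,0,0,0],
    [0,0,0.8,0,0,0],
    [0,0,0.8,0,0,0],
    [0,0,0.8,0,0,0],
    [0,0,0.4,0,0,0],
    [0,0,0,0,0,0]
  ]
}}

```text
time: 5.1
tool_pos: [0.6092, -0.0061, 0.0602]
ee_rot: [-3.139, -0.001, 1.914]
wrist_force: [-0.4, -0.8, 0.3]
width: 0.0004
finger_force: 0.0
```

```bash
python3 - <<'E'
from h import *
s=snapshot("side");cv2.imwrite("pics/s1.png",cv2.resize(s["image"][150:350,180:440],None,fx=3,fy=3))
E
```

```text
(no output)
```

View pics/s1.png

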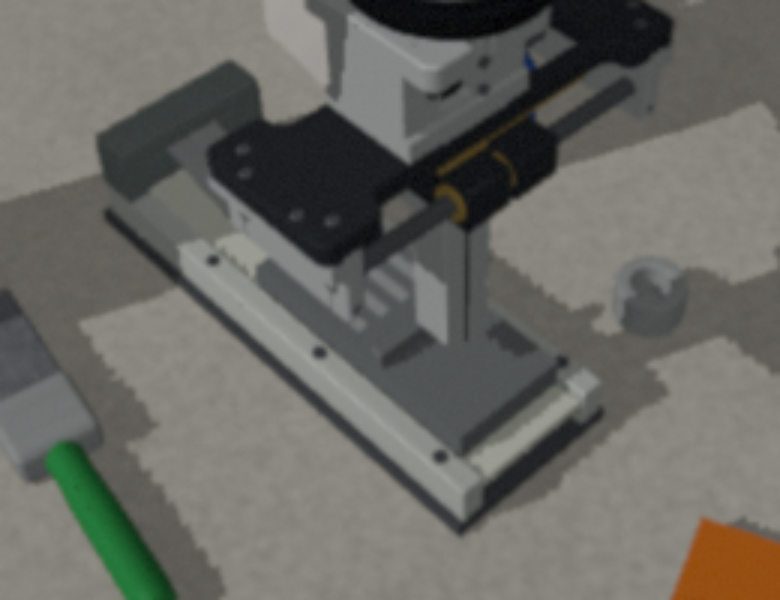

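The shut fingertips at (450,335) hang over the bare rear part, just behind the ridge at (410,350), and nothing else is in the way. Now pressing down.

Request:
{"name": "drive_tool", "arguments": {
  "commands": [
    [0,0,0.2,0,0,0],
    [0,0,0.15,0,0,0],
    [0,0,0.1,0,0,0],
    [0,0,0.1,0,0,0],
    [0,0,0.05,0,0,0],
    [0,0,0,0,0,0],
    [0,0,0,0,0,0]
  ]
}}

```text
time: 6.02
tool_pos: [0.6105, -0.0062, 0.0397]
ee_rot: [3.14, 0.001, 1.915]
wrist_force: [-3.4, -0.1, 7.6]
width: 0.0004
finger_force: 4.0
```

Request:
{"name": "drive_tool", "arguments": {
  "commands": [
    [0,0,0.08,0,0,0],
    [0,0,0.08,0,0,0],
    [0,0,0.08,0,0,0],
    [0,0,0.08,0,0,0],
    [0,0,0,0,0,0],
    [0,0,0,0,0,0]
  ]
}}

```text
time: 6.78
tool_pos: [0.6114, -0.0062, 0.032]
ee_rot: [3.137, 0.002, 1.915]
wrist_force: [-9.1, 1.2, 23.3]
width: 0.0004
finger_force: 12.3
```

The bed is down (tip at 32 mm, about 23 N). Now pushing forward in slow steps.

Request:
{"name": "drive_tool", "arguments": {
  "commands": [
    [0.1,0,0,0,0,0],
    [0.1,0,0,0,0,0],
    [0.1,0,0,0,0,0],
    [0.1,0,0,0,0,0],
    [0.1,0,0,0,0,0],
    [0.1,0,0,0,0,0],
    [0,0,0,0,0,0]
  ]
}}

```text
time: 7.65
tool_pos: [0.6062, 0.0117, 0.0321]
ee_rot: [3.134, 0.012, 1.914]
wrist_force: [-3.8, -8.1, 19.7]
width: 0.0004
finger_force: 10.0
```

```bash
python3 - <<'E'
from h import *
s=snapshot("side");cv2.imwrite("pics/s2.png",cv2.resize(s["image"][150:350,180:440],None,fx=3,fy=3))
E
```

```text
(no output)
```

View pics/s2.png

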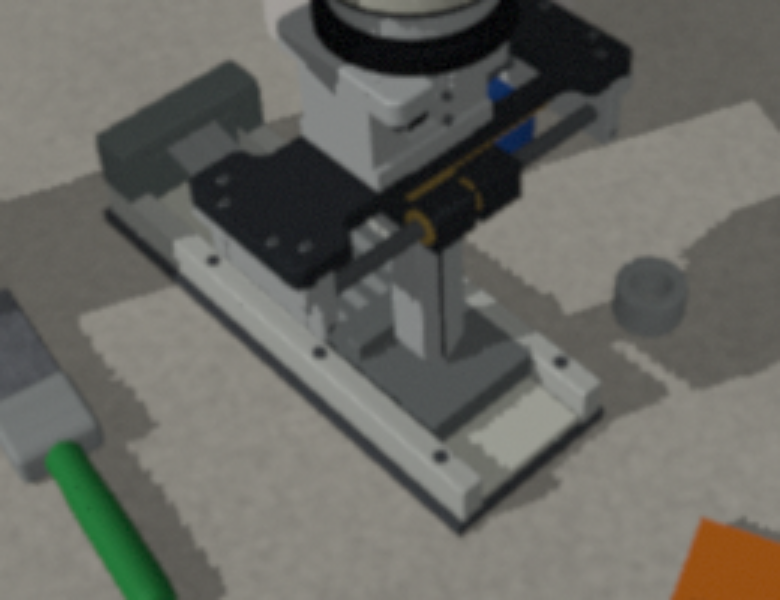

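The carrier is fully down and has moved about 18 mm with the fingers; its rear edge is at (485,395), leaving white bed visible behind it. Continuing.

Request:
{"name": "drive_tool", "arguments": {
  "commands": [
    [0.1,0,0,0,0,0],
    [0.1,0,0,0,0,0],
    [0.1,0,0,0,0,0],
    [0.1,0,0,0,0,0],
    [0.1,0,0,0,0,0],
    [0.1,0,0,0,0,0],
    [0.1,0,0,0,0,0],
    [0.1,0,0,0,0,0],
    [0.1,0,0,0,0,0],
    [0.1,0,0,0,0,0],
    [0,0,0,0,0,0]
  ]
}}

```text
time: 9.07
tool_pos: [0.595, 0.0485, 0.0322]
ee_rot: [3.13, 0.015, 1.914]
wrist_force: [2.0, -11.9, 17.6]
width: 0.0003
finger_force: 12.1
```

Request:
{"name": "drive_tool", "arguments": {
  "commands": [
    [0.1,-0.01,0.01,0,0,0],
    [0.1,-0.01,0.01,0,0,0],
    [0.1,-0.01,0.01,0,0,0],
    [0.1,-0.01,0.01,0,0,0],
    [0.1,-0.01,0.01,0,0,0],
    [0.1,-0.01,0,0,0,0],
    [0.1,-0.01,0,0,0,0],
    [0,0,0,0,0,0]
  ]
}}

```text
time: 10.07
tool_pos: [0.5854, 0.0748, 0.0321]
ee_rot: [3.123, 0.015, 1.914]
wrist_force: [3.6, -10.2, 21.4]
width: 0.0002
finger_force: 13.2
```

```bash
python3 - <<'E'
from h import *
s=snapshot("side");cv2.imwrite("pics/s3.png",cv2.resize(s["image"][150:350,180:440],None,fx=3,fy=3))
E
```

```text
(no output)
```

View pics/s3.png

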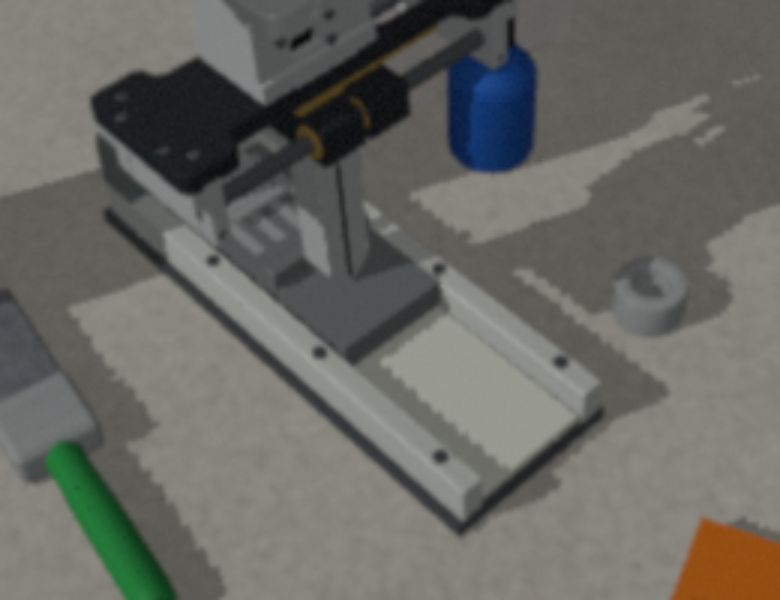

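The front is now under the leaf, the fingers sit behind the ridge at (345,270) and the bottle is clear of the gripper. About 10–18 mm is left.

Request:
{"name": "drive_tool", "arguments": {
  "commands": [
    [0.1,-0.01,0,0,0,0],
    [0.1,-0.01,0,0,0,0],
    [0.1,-0.01,0,0,0,0],
    [0,0,0,0,0,0]
  ]
}}

```text
time: 10.62
tool_pos: [0.5805, 0.0861, 0.0321]
ee_rot: [3.123, 0.015, 1.914]
wrist_force: [3.4, -10.4, 20.7]
width: 0.0007
finger_force: 13.2
```

Request:
{"name": "drive_tool", "arguments": {
  "commands": [
    [0.1,-0.01,0,0,0,0],
    [0.1,-0.01,0,0,0,0],
    [0,0,0,0,0,0]
  ]
}}

```text
time: 11.0
tool_pos: [0.5784, 0.0907, 0.0322]
ee_rot: [3.122, 0.02, 1.913]
wrist_force: [7.6, -16.1, 19.1]
width: 0.0006
finger_force: 14.6
```

Request:
{"name": "drive_tool", "arguments": {
  "commands": [
    [0.1,0,0.02,0,0,0],
    [0.05,0,0,0,0,0],
    [0,0,0,0,0,0]
  ]
}}

```text
time: 11.38
tool_pos: [0.5784, 0.0909, 0.0322]
ee_rot: [3.121, 0.031, 1.912]
wrist_force: [8.8, -27.0, 20.5]
width: 0.0006
finger_force: 19.2
```

```bash
python3 - <<'E'
from h import *
s=snapshot("side");cv2.imwrite("pics/s4.png",cv2.resize(s["image"][150:350,180:440],None,fx=3,fy=3))
E
```

```text
(no output)
```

View pics/s4.png

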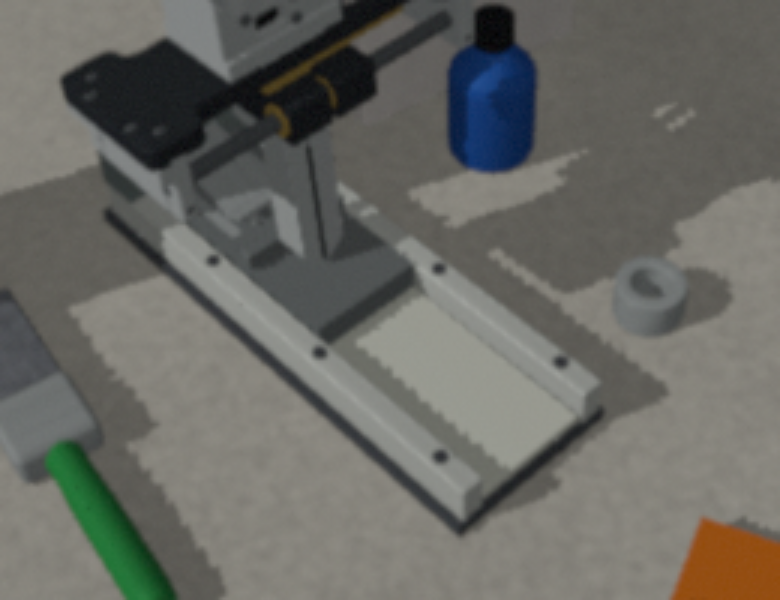

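The carrier's rear top edge runs from (322,340) to (412,272) in the crop, and it no longer advances at 28 N. I'll check that this edge is at fixture x = -30 mm.

```bash
python3 - <<'E'
from h import *
s=np.load("side0.npy",allow_pickle=True).item()
def fx(p): 
    d=p[:,:2]-[.5798,.0794]; return np.c_[d@[-.342,.940],d@[-.940,-.342]]*1000
print(fx(ray(s,[(180+325/3,150+334/3),(180+412/3,150+268/3)],.032)))
# check: bolt/rail rear corners at z=.030, x=-140
print(fx(ray(s,[(180+463/3,150+512/3),(180+600/3,150+383/3)],.030)))
E
```

```text
[[-32.65518495  27.77551855]
 [-30.03735005 -29.16765691]]
[[-145.16907853   48.22739764]
 [-138.68898819  -43.44177577]]
```

The rear edge reads about -31 mm against an expected -30, so the carrier is home. Easing off the push, then lifting straight up.

Request:
{"name": "drive_tool", "arguments": {
  "commands": [
    [-0.08,0,0,0,0,0],
    [0,0,-0.1,0,0,0],
    [0,0,-0.1,0,0,0],
    [0,0,-0.1,0,0,0],
    [-0.05,0,-0.1,0,0,0],
    [-0.05,0,-0.1,0,0,0],
    [0,0,-0.5,0,0,0],
    [0,0,-1,0,0,0],
    [0,0,-1,0,0,0],
    [0,0,-1,0,0,0],
    [-1,0,-0.5,0,0,0],
    [-1,0,0,0,0,0],
    [-1,0,0,0,0,0],
    [-1,0,0,0,0,0],
    [-1,0,0,0,0,0],
    [-1,0,0,0,0,0],
    [0,0,0,0,0,0],
    [0,0,0,0,0,0]
  ]
}}

```text
time: 13.68
tool_pos: [0.6489, -0.1289, 0.2016]
ee_rot: [-3.141, -0.001, 1.915]
wrist_force: [-0.5, 0.0, 0.5]
width: 0.0003
finger_force: 0.0
```

```bash
python3 - <<'E'
from h import *
s=snapshot("side");a=cv2.resize(s["image"][150:350,180:440],None,fx=3,fy=3);cv2.imwrite("pics/s5.png",a)
s=snapshot("top");P=xyz(s);Z=P[...,2]
d=P[...,:2]-[.5798,.0794];X=d@[-.342,.940];Y=d@[-.940,-.342]
for x in(-.05,-.04,-.035,-.03,-.025,-.015,0,.015,.024,.035):
    m=(abs(X-x)<.002)&(abs(Y)<.022);print(x,m.sum(),np.median(Z[m])+.0013)
print(get_obs()["wrist_force"])
E
```

```text
-0.05 55 0.018066576196726112
-0.04 59 0.018041903854895423
-0.035 55 0.01794101544008302
-0.03 51 0.019617067778524115
-0.025 62 0.034254285808305925
-0.015 56 0.03389166468578423
0 58 0.0341994783739944
0.015 63 0.03405933056393655
0.024 63 0.044593237593697876
0.035 61 0.03437560409753307
[-0.37591462  0.01838599 -0.05083345]
```

View pics/s5.png

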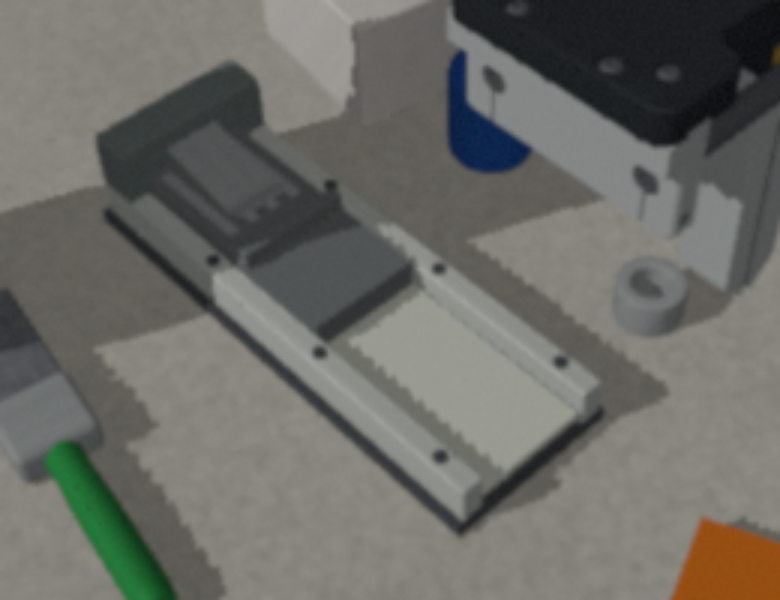

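The carrier lies home and level under the leaf. Its top is at 34 mm (underside 18 mm), its rear edge is at x ≈ -30 mm, the arm is clear and the bystanders have not been moved. Handing in.

```bash
python3 -c "
from bench import close_job
print(close_job())"
```

```text
the job is handed in; nothing more can be done
None
```

The carrier is home against the end stop, held down level by the leaf spring, with the arm clear, and the job is handed in; no verdict was returned.

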